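Unlock and park the recoater beam, then load the spacer rings

TASK

The recoater beam is locked over the build cylinder: draw the lock bar right back so that it frees the beam, then slide the beam by its handle to the far end of its travel, and leave both there. Take the two steel spacer rings from the sloped rack and drop them flat into the open cylinder so that they form one column, the thick ring at the bottom and the thin ring on top. Never force the beam past its lock, and leave the other things on the table, deck and rack where they are.

Things in the scene. Friction and masses are not known exactly. Their poses are not given: they have to be found in the camera images.
- deck: fixed aluminium machine deck, 260 (x) by 360 (y) by 75 high, on the table; origin at the centre of its underside. Its own -x side (orange strip) faces roughly the robot. A steel rail (20 wide, 20 high) runs along y at its x = +105. A round well (the build cylinder) opens in its top at (-10, 80); a flush dark disc round (-10, -80) is only a closed second cylinder
- well_mouth (a point): centre of the build cylinder's mouth, level with the deck's top, with the deck's axes; the well is 68 in diameter and 55 deep with a flat floor. At the start the beam covers it
- well_floor (a point): centre of the well's floor, 55 under the mouth, with the deck's axes
- beam (a joint): how far (m) the recoater beam has slid along the deck's -y: 0 over the well, 0.15 at its far stop, where the well is wholly open. Friction 2 N plus 8 N per m/s. While the lock bar is in, the beam has only about 8 mm of play and then stops hard
- beam_grip (a point): centre of the beam's handle, with the deck's axes: an upright steel bar 70 long (x), 18 wide (y), 40 high, on top of the dark steel beam; it rides with the beam. The beam is 76 wide (y), reaches from 70 in front (-x) to 140 behind this point, and its top lies 20 below it (26 above the deck)
- lockbar (a joint): how far (m) the lock bar has been drawn along the deck's -x: 0 fully in, 0.05 fully back at its stop; the beam is free from 0.03. Friction 2 N plus 6 N per m/s; it stays where it is left
- lock_grip (a point): centre of the lock bar's upright steel grip, with the deck's axes: 30 (x) by 20 (y) by 42 high, at the front edge of the deck, riding with the bar; its foot is 20 above the deck. The bar under it is 18 wide and 16 high, and its tongue reaches 65 past this point to +x, in the beam's way
- rack: fixed white rack, 150 (x) by 290 (y), 73 high; origin at the centre of its underside. Its front is a board that leans back: it rises towards the rack's +x at 35 degrees from level and carries the two rings side by side (along y, about 134 apart), each lying flat on the slope against a 12 high ledge at the foot; a 10 high rib parts them. Behind the slope is a level top, 73 high
- thick_ring_centre (a point): centre (half-way up) of the thick spacer ring: steel, outside diameter 62, hole 32, 32 high, 0.3 kg; z is its own axis, which stands square to the slope at the start (35 degrees from vertical, towards the rack's -x)
- thin_ring_centre (a point): centre (half-way up) of the thin spacer ring: steel, outside diameter 62, hole 32, 20 high, 0.2 kg; z is its own axis, as for the thick ring. Either ring may lie in either place
- screw_pot: small round aluminium pot, 42 wide, 36 high, standing on the deck at its +y end, near the well; bystander, origin at its foot
- powder_jar: capped jar, 52 wide, 75 high, standing on the flat top behind the rack's slope; bystander, origin at its foot
- brush: flat brush, 190 long, lying on the table at one side, x along its length; bystander, origin at mid-length on the table
- wrench: steel spanner, 170 long, lying on the table at one side; bystander, origin at mid-length on the table
- build_plate: steel disc 110 wide, 16 high, carrying small printed caps (31 high in all), behind the work; bystander, origin under its centre
- spray_bottle: white bottle, 64 wide, 160 high, behind the work; bystander, origin at its foot
- tray_pot: steel bowl, 64 wide, 45 high, in front of the gap between deck and rack; bystander, origin at its foot

How it is judged:
On the way, in this order (a step that is already met when the one before it is completed fails the run):
1. the lock bar is drawn back (35 mm or more) with the beam still over the well (value of joint lockbar above 0.035 m and value of joint beam below 0.02 m), for 0.1 s.
2. the beam is slid to its far stop (135 mm or more of 150) (value of joint beam above 0.135 m and value of joint lockbar above 0.035 m), for 0.2 s.
3. the thick ring lies flat on the well's floor (horizontal distance between thick_ring_centre and well_mouth below 0.006 m and z of thick_ring_centre in the frame of well_floor between 0.012 and 0.019 m and angle between the z axis of thick_ring_centre and the z axis of deck, either way round below 0.08 rad), for 0.2 s.
4. the thin ring lies flat on the thick one, in the well (all of step 3 and horizontal distance between thin_ring_centre and well_mouth below 0.006 m and z of thin_ring_centre in the frame of well_floor between 0.038 and 0.046 m and angle between the z axis of thin_ring_centre and the z axis of deck, either way round below 0.08 rad), for 0.2 s.
At the end, for the whole second after the job is handed in: Lock bar drawn 35 mm or more; beam 135 mm or more along its 150 mm travel; both rings in the well, within 6 mm of its axis and 0.08 rad of flat, with nothing touched by the robot: thick one on the floor (centre 12 to 19 mm up), thin one on it (centre 38 to 46 mm up) (all of step 2 and all of step 4).
It fails at once if the beam is forced past the lock bar (over 20 mm with the bar drawn less than 20 mm) (value of joint beam above 0.02 m and value of joint lockbar below 0.02 m).
It fails at once if a bystander is moved by more than 30 mm (distance of any of screw_pot, powder_jar, brush, wrench, build_plate, spray_bottle, tray_pot from where it was at the start of the episode above 0.03 m).
It also fails if it takes over 72 s, if anything falls off the work surface, if the arm or the gripper's body presses on something with over 40 N, if the wrist force passes 120 N, or if a joint passes its speed limit or range.

ROBOT

A 7-joint arm with a two-finger parallel gripper is mounted at the origin on the work surface. World frame = base frame: x ahead of the robot, y to its left, z up, the work surface at z = 0. Lengths are in m, angles in rad, forces in N, time in s.
With the tool pointing down it reaches from about 0.4 to 0.85 m from the base axis. Payload 4.5 kg.
Tool frame: the origin (TCP) lies on the centre line of the jaws, within the pads' length; the fingertips stand 8 mm ahead of it and the grasp point (between the pads) lies 11 mm behind it; z points along the fingers, y is the line along which they close (so a half turn about z gives the same grasp; the last joint's range is limited). The gripper opens to 88 mm and grips with 3 to 60 N. Pads are 18 mm wide; open, the fingers measure 123 mm over their backs; the gripper's body (75 mm by 187 mm) begins 45 mm behind the grasp point.
Start: joints at [-1.205, 0.689, -0.195, 1.565, 0.157, 0.902, -0.215], TCP at [0.204, 0.591, 0.247] pointing down, gripper open.
Joint ranges: [-3.01, 3.01], [-0.46, 2.08], [-1.47, 1.51], [0.13, 2.56], [-1, 4.14], [0.04, 2.09], [-2.66, 2.66]. Speed limits (rad/s): [2.57, 2.57, 3.14, 3.14, 3.14, 3.14, 3.14].

INTERFACE

Orientations are given as a rotation vector (axis times angle).
In Python, from bench import env, eyes gives the robot as it stands.
- The arm moves only by the tool carry_out, never from a script. Its argument "motion" is a list of rows, each a list of 3 entries, a list of its own where there are three numbers: the shift along the world's x, y, z in m, then the turn, a rotation vector about the world's x, y, z in degrees, then the closure, from -1 (fully open) to 1 (shut). In form: [[[tx, ty, tz], [ax, ay, az], fingers], ...]. A call has 1 to 8 rows; each row shifts and turns the commanded pose from where the row before left it; what a row does not reach is not made up. A row lasts 1/12 s, in which the tool goes at most 41.7 mm and 7.16 degrees, less where a joint would pass 70% of its speed; a pose out of reach is approached as far as the arm can. A call with a gripper value outside its range is refused whole. The fingers move at their own pace and stop on an object; "grip_force" is the grip in N (left out, the last holds). Time passes only in rows, so rows that do not move let the fingers close. It gives the time, the measured TCP pose, the force, the opening and the grip force at its end, in the units of the state.
- env.get_obs(): the state, without advancing time (a new reading comes with each control period).
- eyes.snapshot(name): name is "side" or "top"; returns a dict with "color" (480x640x3 uint8, red, green, blue), "depth" (480x640 float32, m along the optical axis (not along the pixel's ray), 0 where there is no reading), "fovy" (degrees; the focal length in pixels is half the picture's height over the tangent of half this angle, whatever the lens; pixels are square), "cx", "cy" (the principal point, pixels), "extrinsics" (4x4, takes a point from world to camera coordinates). Camera axes: x right, y down, z forward; pixel columns grow to the right and rows downward; lengths in m; the calibration is good to about 2 mm. A picture is of the moment at which its call begins.
- env.job_done(): hands the job in; it is judged then, once.
The state is a dict: "clock": time; "qpos": joint angles; "joint_vel": joint speeds; "joint_efforts": joint torques, N m; "ee_pos": TCP position; "ee_rot": TCP orientation; "ft_force": force on the tool from outside, world axes, zero at the start; "moment": the same for the moment, N m; "gripper_width": finger opening in m; "finger_force": force on a finger pad.
Only numpy, scipy, OpenCV 4.12 (cv2) and the standard library are available. Lean on these libraries where they do the work, as an engineer would, in place of code of your own. Each camera call takes 0.05 s, during which the arm holds its last target. There are 200 camera calls.

## Working session

There is one attempt and no reset: what is moved stays moved. The work goes in short steps, Python scripts to look and compute and a tool call to move; the robot and the scene stay as the last step left them, time stands still between calls to the robot, and variables do not carry over. Pictures are saved under pics/ and viewed, at most 10 in all, crops included, and the job is handed in when it is done.

Besides the shell and the picture viewer there is one more tool, called as name(argument=value, ...), one argument or row to a line, values as JSON. carry_out: Moves the arm, as the interface text tells. Its arguments: {"type":"object","properties":{"motion":{"type":"array"},"grip_force":{"type":"number"}},"required":["motion"]}

```bash
ls; mkdir -p pics; cat > h.py <<'E'
import numpy as np,cv2
from bench import env,eyes
def snap(n):
    s=eyes.snapshot(n); np.savez(f'{n}.npz',**s); return s
def load(n): return dict(np.load(f'{n}.npz'))
def cam(s):
    f=240/np.tan(np.radians(float(s['fovy']))/2); return f,float(s['cx']),float(s['cy']),s['extrinsics']
def cloud(s):
    f,cx,cy,E=cam(s); v,u=np.mgrid[:480,:640]; d=s['depth']
    P=np.stack([(u-cx)/f*d,(v-cy)/f*d,d],-1)
    W=(P-E[:3,3])@E[:3,:3]; W[d==0]=np.nan; return W
def ray(s,u,v,z):
    f,cx,cy,E=cam(s); o=-E[:3,:3].T@E[:3,3]; r=E[:3,:3].T@np.array([(u-cx)/f,(v-cy)/f,1]); return o+r*(z-o[2])/r[2]
def save(s,n): cv2.imwrite(f'pics/{n}.png',s['color'][...,::-1])
E
python3 - <<'E'
from h import *
for n in('top','side'):
    s=snap(n); save(s,n+'0'); print(n,cam(s)[:3],s['extrinsics'].round(3).tolist())
o=env.get_obs(); print({k:np.round(v,3).tolist() for k,v in o.items()})
E
```

```text
pics
top (np.float64(576.601424403156), 321.53717917750384, 236.6632014893504) [[-0.005, -1.0, 0.006, 0.008], [-0.991, 0.004, -0.132, 0.591], [0.132, -0.007, -0.991, 1.576], [0.0, 0.0, 0.0, 1.0]]
side (np.float64(467.35663113172154), 314.6448156044932, 238.06203806880734) [[0.76, -0.65, 0.015, -0.42], [-0.343, -0.42, -0.84, 0.264], [0.552, 0.634, -0.542, 0.998], [0.0, 0.0, 0.0, 1.0]]
{'clock': 0.1, 'qpos': [-1.205, 0.69, -0.195, 1.566, 0.157, 0.902, -0.215], 'joint_vel': [-0.0, -0.001, 0.001, -0.004, -0.001, 0.001, -0.001], 'joint_efforts': [-0.004, -52.851, -1.272, -15.384, -0.053, 0.002, 0.0], 'ee_pos': [0.203, 0.59, 0.246], 'ee_rot': [-0.519, -3.098, 0.002], 'ft_force': [-0.374, -0.237, 0.469], 'moment': [-0.007, 0.027, -0.043], 'finger_force': 0.0, 'gripper_width': 0.088}
```

View pics/top0.png

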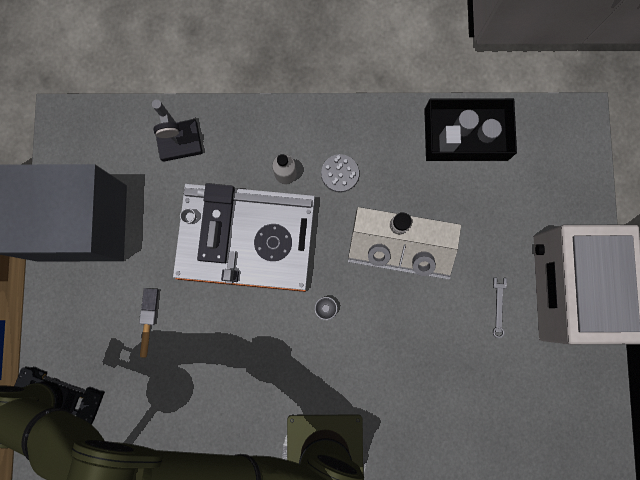

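View pics/side0.png

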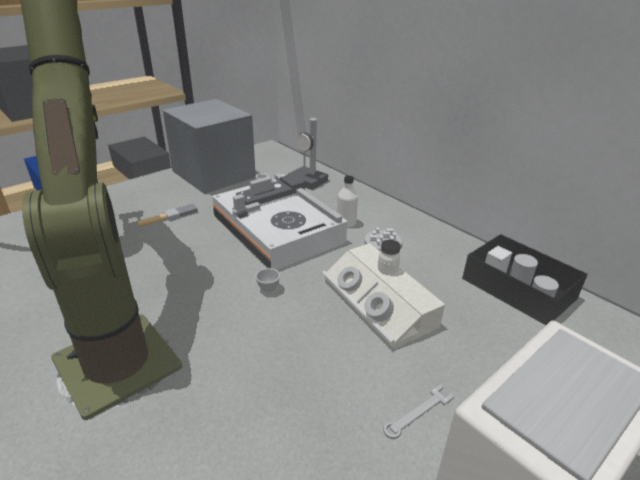

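The top view shows the deck centred near (247,240), with the beam handle at (214,235), the lock grip at (231,273), and the rack with its rings at (379,255) and (424,263). The side view agrees. I'll measure from depth next.

```bash
cat > m.py <<'E'
from h import *
s=load('top'); W=cloud(s); c=s['color'].astype(int)
v,u=np.mgrid[:480,:640]
def reg(u0,u1,v0,v1,z0,z1): return (u>=u0)&(u<=u1)&(v>=v0)&(v<=v1)&(W[...,2]>z0)&(W[...,2]<z1)
def rect(m,n):
    P=W[m]; r=cv2.minAreaRect((P[:,:2]*1000).astype(np.float32)); print(n,m.sum(),'z',np.median(P[:,2]).round(4),[np.round(x,1) for x in r]); return r
rect(reg(165,325,180,300,.069,.083),'deck')
rect(reg(165,325,180,300,.095,.108),'beamtop')
rect(reg(195,225,200,255,.13,.15),'handle')
rect(reg(220,245,255,285,.125,.15),'lock')
rect(reg(345,465,200,282,.068,.078),'racktop')
rect(reg(345,465,200,282,.01,.085),'rack')
m=reg(220,245,255,285,.088,.15); print('lockcloud',W[m][:,2].round(3))
# red/orange strip
# rings: colour
hsv=cv2.cvtColor(s['color'],cv2.COLOR_RGB2HSV)
g=cv2.cvtColor(s['color'],cv2.COLOR_RGB2GRAY)
for (a,b) in((379,255),(424,263)):
    print(s['color'][b-1,a-16:a+17].mean(1).round().astype(int).tolist()); print((W[b-1,a-16:a+17,2]*1000).round().tolist())
for n,(a,b,cc,d) in dict(screw=(178,201,206,226),jar=(390,412,210,240),bottle=(270,298,150,185),tray=(312,342,293,322),brush=(135,160,285,357)).items():
    mm=reg(a,b,cc,d,.01 if n!='screw' else .09,.3); P=W[mm]; print(n,P.min(0).round(3),P.max(0).round(3))
E
python3 m.py
python3 -c "
import cv2;i=cv2.imread('pics/top0.png');a=cv2.resize(i[175:300,165:325],None,fx=2.5,fy=2.5*1);b=cv2.resize(i[195:295,340:470],None,fx=3,fy=3)
import numpy as np
o=np.zeros((320,800,3),np.uint8);o[:a.shape[0],:400]=a[:320];o[:300,405:795]=b;cv2.imwrite('pics/crop0.png',o)"
```

```text
deck 8412 z 0.0753 [array([589.4, 218. ]), array([361.1, 263.3]), np.float64(84.3)]
beamtop 1901 z 0.1005 [array([588.4, 226. ]), array([349. , 259.7]), np.float64(79.5)]
handle 190 z 0.1401 [array([587.4, 295.3]), array([18.4, 69.2]), np.float64(84.1)]
lock 94 z 0.136 [array([480.1, 253. ]), array([20.6, 29.2]), np.float64(84.5)]
racktop 2397 z 0.0726 [array([ 574.3, -223.8]), array([290. , 145.2]), np.float64(80.0)]
rack 5574 z 0.0673 [array([ 585.1, -236.7]), array([340.2, 206.4]), np.float64(85.6)]
lockcloud [0.101 0.102 0.1   0.101 0.101 0.097 0.097 0.096 0.096 0.098 0.097 0.103
 0.093 0.107 0.1   0.102 0.099 0.1   0.101 0.09  0.095 0.098 0.094 0.095
 0.093 0.095 0.09  0.091 0.101 0.095 0.097 0.101 0.107 0.103 0.088 0.09
 0.099 0.097 0.088 0.097 0.095 0.095 0.097 0.1   0.098 0.099 0.096 0.093
 0.096 0.093 0.094 0.09  0.09  0.093 0.104 0.103 0.105 0.098 0.1   0.096
 0.095 0.096 0.098 0.094 0.092 0.093 0.096 0.095 0.096 0.099 0.101 0.103
 0.105 0.091 0.099 0.098 0.096 0.098 0.098 0.09  0.1   0.101 0.105 0.098
 0.103 0.095 0.099 0.094 0.095 0.094 0.092 0.091 0.097 0.097 0.099 0.104
[... 1687 characters left out ...]
39.0, 31.0, 42.0, 37.0, 41.0, 58.0, 71.0, 66.0, 63.0, 65.0, 70.0, 39.0, 36.0, 49.0, 50.0, 44.0, 44.0]
[145, 142, 143, 149, 62, 40, 107, 116, 113, 113, 112, 114, 117, 138, 141, 138, 140, 143, 143, 141, 115, 113, 110, 111, 110, 111, 93, 125, 147, 146, 143, 141, 143]
[35.0, 35.0, 34.0, 30.0, 47.0, 69.0, 76.0, 71.0, 71.0, 73.0, 73.0, 71.0, 44.0, 36.0, 39.0, 40.0, 36.0, 36.0, 44.0, 40.0, 82.0, 76.0, 76.0, 75.0, 80.0, 84.0, 81.0, 41.0, 48.0, 40.0, 47.0, 44.0, 44.0]
screw [0.613 0.33  0.09 ] [0.661 0.386 0.118]
jar [ 0.576 -0.245  0.063] [ 0.654 -0.18   0.157]
bottle [0.749 0.077 0.011] [0.84  0.15  0.169]
tray [ 0.363 -0.035  0.01 ] [0.432 0.03  0.056]
brush [0.261 0.459 0.01 ] [0.451 0.522 0.029]
```

View pics/crop0.png

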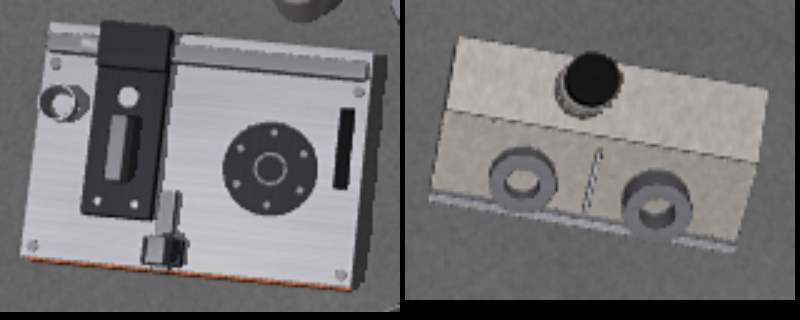

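The crop shows the right-hand ring (crop 655,205) is the thick one and the left (522,178) is the thin one. Deck yaw is -5.7° and the lock grip is at (0.480, 0.253). The grip, handle and well positions match the given sizes, so I'm moving to the lock.

carry_out(
  motion=[
    [[0.017,-0.021,0],[0,0,1.7],-1],
    [[0.017,-0.021,0],[0,0,1.7],-1],
    [[0.017,-0.021,0],[0,0,1.7],-1],
    [[0.017,-0.021,0],[0,0,1.7],-1],
    [[0.017,-0.021,0],[0,0,1.7],-1],
    [[0.017,-0.021,0],[0,0,1.7],-1],
    [[0.017,-0.021,0],[0,0,1.7],-1],
    [[0.017,-0.021,0],[0,0,1.4],-1],
  ],
  grip_force=30,
)

```text
clock: 0.77
ee_pos: [0.3401, 0.4215, 0.2464]
ee_rot: [-0.154, -3.137, 0.001]
ft_force: [0.9, -0.6, 0.9]
gripper_width: 0.0886
finger_force: 0.0
```

carry_out(
  motion=[
    [[0.018,-0.021,0],[0,0,0],-1],
    [[0.018,-0.021,0],[0,0,0],-1],
    [[0.018,-0.021,0],[0,0,0],-1],
    [[0.018,-0.021,0],[0,0,0],-1],
    [[0.018,-0.021,0],[0,0,0],-1],
    [[0.018,-0.021,0],[0,0,0],-1],
    [[0.018,-0.021,0],[0,0,0],-1],
    [[0.014,-0.021,0],[0,0,0],-1],
  ],
)

```text
clock: 1.43
ee_pos: [0.4808, 0.2534, 0.2464]
ee_rot: [0.158, 3.138, -0.0]
ft_force: [0.1, 0.3, -0.5]
gripper_width: 0.0881
finger_force: 0.0
```

```bash
cat > st.py <<'E'
from h import *
from scipy.spatial.transform import Rotation as R
o=env.get_obs(); M=R.from_rotvec(o['ee_rot']).as_matrix()
print('t',round(float(o['clock']),2),'p',np.round(o['ee_pos'],4),'F',np.round(o['ft_force'],1),'w',round(float(o['gripper_width']),4),'ff',round(float(o['finger_force']),1))
print('yang',np.degrees(np.arctan2(M[1,1],M[0,1])).round(2),'z',M[:,2].round(3),'y',M[:,1].round(3),'q',np.round(o['qpos'],2))
E
cat > rings.py <<'E'
from h import *
s=load('top'); W=cloud(s)
from scipy.spatial.transform import Rotation as R
v,u=np.mgrid[:480,:640]
m0=(u>350)&(u<458)&(v>212)&(v<280)
# level top back edge / yaw check
g=(u>345)&(u<470)&(v>195)&(v<290)&(W[...,2]>.012)&(W[...,2]<.085)
for yaw in (-10,):
    A=R.from_euler('zy',[yaw,0],degrees=True).as_matrix()
    X=W@A
    print('extent y',np.nanpercentile(X[g][:,1],[.5,99.5]).round(4),'x',np.nanpercentile(X[g][:,0],[.5,99.5]).round(4))
    B=A@R.from_euler('y',-35,degrees=True).as_matrix()  # axes: x up slope, z normal
    X=W@B; h=X[...,2]
    # board level: mode of h among low points
    hh,e=np.histogram(h[m0],np.arange(np.nanmin(h[m0]),np.nanmax(h[m0]),.002)); 
    print([(round(float(a),3),int(b)) for a,b in zip(e,hh) if b>20])
    np.save('B.npy',B)
    b0=e[hh.argmax()]+.001; b0=np.median(h[m0&(abs(h-b0)<.006)])
    # board plane fit
    P=X[m0&(abs(h-b0)<.006)]; c=np.linalg.lstsq(np.c_[P[:,:2],np.ones(len(P))],P[:,2],rcond=None)[0]; print('tilt resid deg (x,y)',np.degrees(c[:2]).round(2),'b0',b0.round(4))
    for n,uc,H in(('thin',379,.020),('thick',424,.032)):
        m=(abs(u-uc)<22)&(v>235)&(v<280)&(h>b0+H-.008)&(h<b0+H+.010)
        g=np.uint8(m); k,l,stt,_=cv2.connectedComponentsWithStats(g); m=l==1+stt[1:,4].argmax()
        Q=X[m]; (cx,cy),r=cv2.minEnclosingCircle((Q[:,:2]*1000).astype(np.float32))
        ht=np.median(Q[:,2]); lo,hi=np.percentile(Q[:,:2],[1,99],axis=0)
        # hole ray: bright pixels inside
        print(n,m.sum(),'h',(ht-b0).round(4),'circ',round(cx,1),round(cy,1),round(r,1),'mid',((lo+hi)/2).round(4),(hi-lo).round(4),'mean',Q[:,:2].mean(0).round(4))
        c3=np.array([(lo+hi)[0]/2,(lo+hi)[1]/2,b0+H]); print('  top centre world',(B@c3).round(4),'circ',(B@np.array([cx/1000,cy/1000,b0+H])).round(4))
E
python3 st.py; python3 rings.py
```

```text
t 1.43 p [0.4808 0.2534 0.2464] F [ 0.1  0.3 -0.5] w 0.0881 ff 0.0
yang 84.24 z [ 0. -0. -1.] y [ 0.1    0.995 -0.   ] q [-0.38  0.59 -0.31  1.81  0.25  0.78  0.65]
extent y [-0.2641  0.024 ] x [0.5258 0.6763]
[(-0.411, 25), (-0.409, 26), (-0.407, 29), (-0.405, 37), (-0.403, 55), (-0.401, 45), (-0.399, 38), (-0.397, 29), (-0.331, 32), (-0.329, 30), (-0.327, 62), (-0.325, 74), (-0.323, 111), (-0.321, 97), (-0.319, 109), (-0.317, 110), (-0.315, 102), (-0.313, 110), (-0.311, 129), (-0.309, 113), (-0.307, 135), (-0.305, 160), (-0.303, 170), (-0.301, 199), (-0.299, 218), (-0.297, 275), (-0.295, 304), (-0.293, 479), (-0.291, 639), (-0.289, 647), (-0.287, 532), (-0.285, 307), (-0.283, 175), (-0.281, 135), (-0.279, 107), (-0.277, 102), (-0.275, 87), (-0.273, 85), (-0.271, 76), (-0.269, 80), (-0.267, 68), (-0.265, 47), (-0.263, 52), (-0.261, 68), (-0.259, 99), (-0.257, 74), (-0.255, 69), (-0.253, 46), (-0.251, 25), (-0.249, 29), (-0.247, 21), (-0.245, 25), (-0.243, 29)]
tilt resid deg (x,y) [-0.3  -0.08] b0 -0.2888
thin 297 h 0.0195 circ 483.9 -57.5 36.6 mid [ 0.4846 -0.0566] [0.0646 0.0576] mean [ 0.4872 -0.0569]
  top centre world [ 0.533  -0.1514  0.0578] circ [ 0.5322 -0.1523  0.0574]
thick 293 h 0.0313 circ 486.4 -182.1 32.7 mid [ 0.4863 -0.1821] [0.0612 0.0583] mean [ 0.4876 -0.1815]
  top centre world [ 0.5057 -0.2741  0.0685] circ [ 0.5059 -0.2742  0.0686]
```

carry_out(
  motion=[
    [[0,0,-0.025],[0,0,0],-1],
    [[0,0,-0.025],[0,0,0],-1],
    [[0,0,-0.025],[0,0,0],-1],
    [[0,0,-0.025],[0,0,0],-1],
    [[0,0,-0.02],[0,0,0],-1],
    [[0,0,-0.017],[0,0,0],-1],
    [[0,0,0],[0,0,0],1],
    [[0,0,0],[0,0,0],1],
  ],
)

```text
clock: 2.1
ee_pos: [0.479, 0.2546, 0.1091]
ee_rot: [-0.156, -3.136, 0.002]
ft_force: [0.4, 0.7, 0.7]
gripper_width: 0.0767
finger_force: 0.0
```

carry_out(
  motion=[
    [[0,0,0],[0,0,0],1],
    [[0,0,0],[0,0,0],1],
    [[0,0,0],[0,0,0],1],
    [[0,0,0],[0,0,0],1],
  ],
)

```text
clock: 2.43
ee_pos: [0.48, 0.2552, 0.1107]
ee_rot: [0.157, 3.136, 0.002]
ft_force: [0.2, -0.3, 0.2]
gripper_width: 0.0503
finger_force: 0.0
```

carry_out(
  motion=[
    [[0,0,0],[0,0,0],1],
    [[0,0,0],[0,0,0],1],
    [[0,0,0],[0,0,0],1],
    [[0,0,0],[0,0,0],1],
    [[0,0,0],[0,0,0],1],
    [[0,0,0],[0,0,0],1],
    [[0,0,0],[0,0,0],1],
  ],
)

```text
clock: 3.02
ee_pos: [0.4795, 0.2544, 0.1098]
ee_rot: [-0.157, -3.138, 0.001]
ft_force: [0.3, -2.0, 1.9]
gripper_width: 0.0197
finger_force: 30.0
```

Gripped at 20 mm. Draw it back 51 mm.

carry_out(
  motion=[
    [[-0.008,0.0008,0],[0,0,0],1],
    [[-0.008,0.0008,0],[0,0,0],1],
    [[-0.008,0.0008,0],[0,0,0],1],
    [[-0.008,0.0008,0],[0,0,0],1],
    [[-0.008,0.0008,0],[0,0,0],1],
    [[-0.006,0.0006,0],[0,0,0],1],
    [[-0.004,0.0004,0],[0,0,0],1],
    [[0,0,0],[0,0,0],1],
  ],
)

```text
clock: 3.68
ee_pos: [0.4367, 0.2588, 0.1099]
ee_rot: [0.164, 3.126, 0.003]
ft_force: [20.1, -6.2, -10.6]
gripper_width: 0.0197
finger_force: 30.0
```

carry_out(
  motion=[
    [[0,0,0],[0,0,0],1],
    [[0,0,0],[0,0,0],1],
    [[0,0,0],[0,0,0],-0.4],
    [[0,0,0],[0,0,0],-0.4],
    [[0,0,0],[0,0,0],-0.4],
    [[0,0,0],[0,0,0],-0.4],
    [[0,0,0],[0,0,0],-0.4],
    [[0,0,0],[0,0,0],-0.4],
  ],
)

```text
clock: 4.35
ee_pos: [0.4289, 0.2604, 0.1098]
ee_rot: [-0.155, -3.137, -0.001]
ft_force: [0.6, 0.4, -0.2]
gripper_width: 0.0576
finger_force: 0.0
```

carry_out(
  motion=[
    [[0,0,0.025],[0,0,0],-0.4],
    [[0,0,0.025],[0,0,0],-0.4],
    [[0,0,0.025],[0,0,0],-0.4],
    [[-0.03,0.03,0],[0,0,0],-0.4],
    [[-0.03,0.03,0],[0,0,0],-0.4],
    [[-0.03,0.03,0],[0,0,0],-0.4],
  ],
)

```text
clock: 4.85
ee_pos: [0.3408, 0.3489, 0.1854]
ee_rot: [0.162, 3.137, 0.002]
ft_force: [-0.4, 0.2, -0.5]
gripper_width: 0.0617
finger_force: 0.0
```

```bash
cat > lk.py <<'E'
from h import *
s=snap('top'); save(s,'top1'); W=cloud(s); yaw=np.radians(-5.7); X=W.copy(); 
R2=np.array([[np.cos(yaw),-np.sin(yaw)],[np.sin(yaw),np.cos(yaw)]])
X[...,:2]=(W[...,:2]-[.5894,.2180])@R2
for n,zr,xr,yr in(('lock',(.125,.15),(-.2,-.09),(-.02,.07)),('handle',(.13,.15),(-.06,.04),(-.12,.13))):
    m=(X[...,2]>zr[0])&(X[...,2]<zr[1])&(X[...,0]>xr[0])&(X[...,0]<xr[1])&(X[...,1]>yr[0])&(X[...,1]<yr[1])
    P=X[m]; print(n,m.sum(),'deck',np.round((P.min(0)+P.max(0))/2,4),'world',np.round((W[m].min(0)+W[m].max(0))/2,4))
E
python3 lk.py; python3 st.py
```

```text
lock 96 deck [-0.1543  0.0237  0.136 ] world [0.4383 0.2569 0.136 ]
handle 193 deck [-0.0099  0.077   0.1397] world [0.587  0.2952 0.1397]
t 4.9 p [0.3319 0.3582 0.1855] F [-4.7  5.  -0.6] w 0.0618 ff 0.0
yang 85.06 z [-0.004  0.009 -1.   ] y [0.086 0.996 0.008] q [-0.76  0.62 -0.24  2.03  0.26  0.51  0.3 ]
```

Lock bar drawn 42 mm, at its stop (it slipped there under 20 N), which is past the 35 mm needed. Next is the beam handle at (0.587, 0.295).

carry_out(
  motion=[
    [[0.035,-0.008,0.005],[0,0,0],-0.4],
    [[0.035,-0.008,0],[0,0,0],-0.4],
    [[0.035,-0.008,0],[0,0,0],-0.4],
    [[0.035,-0.008,0],[0,0,0],-0.4],
    [[0.035,-0.008,0],[0,0,0],-0.4],
    [[0.035,-0.008,0],[0,0,0],-0.4],
    [[0.036,-0.007,0],[0,0,0],-0.4],
    [[0,0,0],[0,0,0],-0.4],
  ],
)

```text
clock: 5.57
ee_pos: [0.5951, 0.2884, 0.1893]
ee_rot: [0.17, 3.13, -0.002]
ft_force: [0.9, -1.7, 0.4]
gripper_width: 0.0613
finger_force: 0.0
```

carry_out(
  motion=[
    [[0,0,0],[0,0,0],-0.4],
    [[0,0,0],[0,0,0],-0.4],
  ],
)

```text
clock: 5.73
ee_pos: [0.5859, 0.2936, 0.1892]
ee_rot: [-0.155, -3.136, -0.0]
ft_force: [-1.0, 0.8, -0.6]
gripper_width: 0.0618
finger_force: 0.0
```

carry_out(
  motion=[
    [[0.001,0.002,-0.02],[0,0,0],-0.4],
    [[0,0,-0.02],[0,0,0],-0.4],
    [[0,0,-0.02],[0,0,0],-0.4],
    [[0,0,-0.015],[0,0,0],-0.2],
    [[0,0,0],[0,0,0],1],
    [[0,0,0],[0,0,0],1],
    [[0,0,0],[0,0,0],1],
    [[0,0,0],[0,0,0],1],
  ],
)

```text
clock: 6.4
ee_pos: [0.5885, 0.2962, 0.1163]
ee_rot: [0.155, 3.136, 0.002]
ft_force: [0.1, -0.3, -0.1]
gripper_width: 0.0308
finger_force: 0.0
```

carry_out(
  motion=[
    [[0,0,0],[0,0,0],1],
    [[0,0,0],[0,0,0],1],
    [[0,0,0],[0,0,0],1],
    [[0,0,0],[0,0,0],1],
    [[0,0,0],[0,0,0],1],
  ],
)

```text
clock: 6.82
ee_pos: [0.5886, 0.296, 0.1158]
ee_rot: [0.156, 3.136, 0.002]
ft_force: [-0.4, -0.4, 5.8]
gripper_width: 0.0178
finger_force: 30.0
```

Gripped. Slide gently first, then on.

carry_out(
  motion=[
    [[-0.0005,-0.005,0],[0,0,0],1],
    [[-0.0007,-0.007,0],[0,0,0],1],
    [[-0.001,-0.01,0],[0,0,0],1],
    [[-0.001,-0.01,0],[0,0,0],1],
  ],
)

```text
clock: 7.15
ee_pos: [0.5855, 0.2645, 0.1158]
ee_rot: [0.155, 3.136, 0.005]
ft_force: [0.7, 3.0, 7.4]
gripper_width: 0.0177
finger_force: 30.0
```

carry_out(
  motion=[
    [[-0.0015,-0.015,0],[0,0,0],1],
    [[-0.0015,-0.015,0],[0,0,0],1],
    [[-0.0015,-0.015,0],[0,0,0],1],
    [[-0.0015,-0.015,0],[0,0,0],1],
    [[-0.0015,-0.015,0],[0,0,0],1],
    [[-0.0015,-0.015,0],[0,0,0],1],
    [[-0.001,-0.012,0],[0,0,0],1],
    [[-0.001,-0.009,0],[0,0,0],1],
  ],
)

```text
clock: 7.82
ee_pos: [0.5742, 0.1511, 0.1158]
ee_rot: [0.158, 3.136, 0.001]
ft_force: [0.4, 2.5, 8.3]
gripper_width: 0.0176
finger_force: 30.0
```

carry_out(
  motion=[
    [[-0.0002,-0.002,0],[0,0,0],1],
    [[0,0,0],[0,0,0],1],
    [[0,0,0],[0,0,0],1],
  ],
)

```text
clock: 8.07
ee_pos: [0.5741, 0.1495, 0.1158]
ee_rot: [0.157, 3.136, 0.0]
ft_force: [-1.1, 0.5, 9.9]
gripper_width: 0.0174
finger_force: 30.0
```

carry_out(
  motion=[
    [[0,0,0],[0,0,0],-1],
    [[0,0,0],[0,0,0],-1],
    [[0,0,0],[0,0,0],-1],
    [[0,0,0.03],[0,0,0],-1],
    [[0,0,0.04],[0,0,0],-1],
    [[0,0,0.04],[0,0,0],-1],
    [[0,-0.03,0.02],[0,0,-0.7],-1],
    [[-0.008,-0.04,0],[0,0,-0.7],-1],
  ],
)

```text
clock: 8.73
ee_pos: [0.5694, 0.0847, 0.2496]
ee_rot: [0.185, 3.126, 0.01]
ft_force: [1.0, -0.1, -0.4]
gripper_width: 0.0689
finger_force: 0.0
```

carry_out(
  motion=[
    [[-0.014,-0.04,0],[-1.2,-6.9,-0.7],-1],
    [[-0.014,-0.04,0],[-1.2,-6.9,-0.7],-1],
    [[-0.014,-0.04,0],[-1.2,-6.9,-0.7],-1],
    [[-0.014,-0.04,0],[-1.2,-6.9,-0.7],-1],
    [[-0.014,-0.04,0],[-1.2,-6.9,0],-1],
    [[-0.014,-0.04,0],[0,0,0],-1],
    [[-0.014,-0.04,0],[0,0,0],-1],
    [[0,-0.04,0],[0,0,0],-1],
  ],
)

```text
clock: 9.4
ee_pos: [0.5025, -0.1666, 0.2431]
ee_rot: [0.236, 2.774, -0.128]
ft_force: [0.3, -0.5, -1.0]
gripper_width: 0.0885
finger_force: 0.0
```

```bash
cp top.npz top0.npz; cat > rc.py <<'E'
from h import *
from scipy.optimize import least_squares
from scipy.spatial.transform import Rotation as R
B=np.load('B.npy'); b0=-.2888
def rays(s,uv,hp):
    f,cx,cy,E=cam(s); o=-E[:3,:3].T@E[:3,3]; d=np.c_[(uv[:,0]-cx)/f,(uv[:,1]-cy)/f,np.ones(len(uv))]@E[:3,:3]
    ob=o@B; db=d@B; return ob+db*((hp-ob[2])/db[:,2])[:,None]
# hole rim (on top plane), from bright-hole edges at subpixel: threshold grey between ring top and board
np.savez('top0.npz',**dict(np.load('top0.npz'))) 
i=cv2.imread('pics/top0.png'); g=cv2.GaussianBlur(cv2.cvtColor(i,cv2.COLOR_BGR2GRAY),(3,3),0).astype(float)
s=load('top0')
for n,(a,b),H in(('thin',(379,255),.020),('thick',(424,263),.032)):
    ring=np.uint8((g>102)&(g<124)); ring[:b-25]=0; ring[b+25:]=0; ring[:,:a-25]=0; ring[:,a+25:]=0
    k,l,st,_=cv2.connectedComponentsWithStats(ring,connectivity=4); m=np.uint8(l==1+st[1:,4].argmax())
    cs,_=cv2.findContours(m,cv2.RETR_CCOMP,cv2.CHAIN_APPROX_NONE)
    cs=sorted(cs,key=cv2.contourArea)[::-1][:2]
    for c in cs:
        P=rays(s,c[:,0].astype(float),b0+H)
        F=lambda p:np.hypot(P[:,0]-p[0],P[:,1]-p[1])-p[2]
        r=least_squares(F,[*P[:,:2].mean(0),.03],loss='soft_l1',f_scale=.001).x
        print(n,len(c),'slope',r.round(4),'world',(B@np.array([r[0],r[1],b0+H])).round(4))
E
python3 lk.py; python3 st.py; python3 - <<'E'
from h import *
import shutil
s=load('top'); W=cloud(s); v,u=np.mgrid[:480,:640]
m=(W[...,2]<.05)&(abs(W[...,0]-.587)<.05)&(abs(W[...,1]-.2986)<.05); P=W[m]; print('well pts',m.sum(),np.percentile(P,[2,98],axis=0).round(4),np.percentile(P[:,2],[5,50,95]))
uu=u[m];vv=v[m]; print(uu.min(),uu.max(),vv.min(),vv.max())
E
ls -la top*.npz; git -C . status 2>/dev/null|head -1
```

```text
lock 95 deck [-0.1542  0.0232  0.1347] world [0.4383 0.2564 0.1347]
handle 189 deck [-0.0096 -0.0706  0.1394] world [0.5724 0.1486 0.1394]
t 9.45 p [ 0.5004 -0.1824  0.2435] F [-0.  -7.3 -0.8] w 0.0884 ff 0.0
yang 78.16 z [ 0.335 -0.132 -0.933] y [ 0.205  0.977 -0.065] q [ 0.36  0.48 -0.19  2.19  0.92  0.19  0.7 ]
well pts 417 [[0.5638 0.2761 0.0135]
 [0.6214 0.3314 0.0464]] [0.01462167 0.02034977 0.03826791]
204 226 226 248
-rw-r--r-- 1 agent agent 2152022 Dec  1 00:20 top.npz
-rw-r--r-- 1 agent agent 2152022 Dec  1 00:20 top0.npz
```

View pics/top1.png

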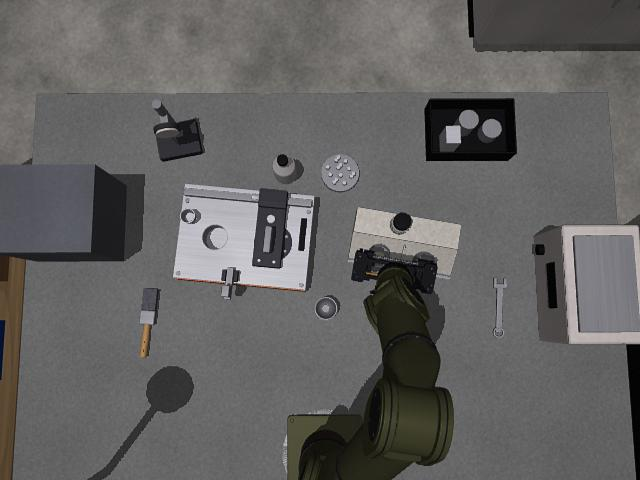

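The top view shows the beam at its far stop (handle at 269,238) and the well open at (215,237). The arm is over the rack. I'll settle and refine the ring and well centres.

carry_out(
  motion=[
    [[0,0,0],[0,0,0],-1],
    [[0,0,0],[0,0,0],-1],
  ],
)

```text
clock: 9.62
ee_pos: [0.5056, -0.1671, 0.2438]
ee_rot: [0.245, 2.768, -0.126]
ft_force: [0.3, 0.1, 0.3]
gripper_width: 0.0877
finger_force: 0.0
```

```bash
python3 st.py; python3 rc.py; cat > well.py <<'E'
from h import *
from scipy.optimize import least_squares
s=load('top'); g=cv2.GaussianBlur(cv2.cvtColor(s['color'],cv2.COLOR_RGB2GRAY),(3,3),0)
W=cloud(s)
# mouth edge: strongest gradient along radial lines
pts=[]
for a in np.linspace(0,2*np.pi,72,endpoint=False):
    r=np.arange(9,18,.25); x=(215+r*np.cos(a)).astype(np.float32); y=(237.5+r*np.sin(a)).astype(np.float32)
    p=cv2.remap(g,x[None],y[None],cv2.INTER_LINEAR)[0].astype(float); d=abs(np.gradient(p)); k=d.argmax()
    if d[k]>2: pts.append(ray(s,x[k],y[k],.075))
P=np.array(pts)
f=least_squares(lambda p:np.hypot(P[:,0]-p[0],P[:,1]-p[1])-p[2],[.587,.2986,.034],loss='soft_l1',f_scale=.001).x
print('well',len(P),f.round(4))
E
python3 well.py
```

```text
t 9.62 p [ 0.5056 -0.1671  0.2438] F [0.3 0.1 0.3] w 0.0877 ff 0.0
yang 79.3 z [ 0.342 -0.118 -0.932] y [ 0.185  0.981 -0.056] q [ 0.34  0.48 -0.2   2.19  0.92  0.18  0.69]
thin 212 slope [ 0.4755 -0.0517  0.0386] world [ 0.5264 -0.1453  0.0525]
thin 37 slope [ 0.4843 -0.0574  0.0184] world [ 0.5325 -0.1522  0.0576]
thick 208 slope [ 0.4756 -0.1924  0.0412] world [ 0.4953 -0.2827  0.0624]
thick 38 slope [ 0.4843 -0.1829  0.0187] world [ 0.504  -0.2746  0.0674]
well 59 [0.5864 0.2978 0.034 ]
```

carry_out(
  motion=[
    [[-0.003,-0.02,0],[0.8,0,0],-1],
    [[-0.003,-0.02,-0.02],[0.8,0,0],-1],
    [[-0.003,-0.02,-0.026],[0.8,0,0],-1],
    [[-0.003,-0.02,-0.03],[0.8,0,0],-1],
    [[-0.003,-0.02,-0.03],[0,0,0],-1],
    [[-0.002,-0.004,-0.02],[0,0,0],-1],
    [[0,0,0],[0,0,0],-1],
    [[0,0,0],[0,0,0],-1],
  ],
)

```text
clock: 10.28
ee_pos: [0.4846, -0.2363, 0.1601]
ee_rot: [0.24, 2.817, -0.056]
ft_force: [0.0, -0.4, 0.4]
gripper_width: 0.0883
finger_force: 0.0
```

```bash
python3 st.py
```

```text
t 10.28 p [ 0.4846 -0.2363  0.1601] F [ 0.  -0.4  0.4] w 0.0883 ff 0.0
yang 80.15 z [ 0.304 -0.065 -0.95 ] y [ 0.171  0.985 -0.012] q [ 0.61  0.67 -0.33  2.19  1.61  0.15  0.2 ]
```

carry_out(
  motion=[
    [[0.002,-0.005,0],[0.4,1.6,0],-1],
    [[0.002,-0.005,0],[0.4,1.6,0],-1],
    [[0.002,-0.005,0],[0.4,1.6,0],-1],
    [[0.002,-0.006,-0.01],[0.4,1.6,0],-1],
    [[0.002,-0.006,-0.01],[0,1.6,0],-1],
    [[0.002,-0.006,-0.01],[0,0,0],-1],
    [[0.001,-0.004,-0.01],[0,0,0],-1],
    [[0,0,0],[0,0,0],-1],
  ],
)

```text
clock: 10.95
ee_pos: [0.4958, -0.2731, 0.1195]
ee_rot: [0.255, 2.93, -0.054]
ft_force: [0.6, 0.5, -0.0]
gripper_width: 0.0877
finger_force: 0.0
```

```bash
python3 st.py
```

```text
t 10.95 p [ 0.4958 -0.2731  0.1195] F [ 0.6  0.5 -0. ] w 0.0877 ff 0.0
yang 79.94 z [ 0.195 -0.054 -0.979] y [ 0.175  0.984 -0.019] q [ 0.73  0.79 -0.48  2.03  1.09  0.35  0.79]
```

carry_out(
  motion=[
    [[0.002,0,-0.01],[0.5,0,0],-1],
    [[0.002,0,-0.01],[0.5,0,0],-1],
    [[0.003,-0.001,-0.01],[0,0,0],-1],
    [[0.002,0,-0.01],[0,0,0],-1],
    [[0.003,-0.001,-0.01],[0,0,0],-1],
    [[0.002,0,-0.008],[0,0,0],-1],
    [[0,0,0],[0,0,0],-1],
    [[0,0,0],[0,0,0],-1],
  ],
)

```text
clock: 11.62
ee_pos: [0.5099, -0.275, 0.0623]
ee_rot: [0.257, 2.931, -0.029]
ft_force: [-0.7, 0.1, 0.3]
gripper_width: 0.0884
finger_force: 0.0
```

```bash
python3 st.py
```

```text
t 11.62 p [ 0.5099 -0.275   0.0623] F [-0.7  0.1  0.3] w 0.0884 ff 0.0
yang 79.95 z [ 0.196 -0.037 -0.98 ] y [ 0.175  0.985 -0.002] q [ 0.65  0.89 -0.34  2.01  1.23  0.22  0.64]
```

Well placed. Close.

carry_out(
  motion=[
    [[0,0,0],[0,0,0],1],
    [[0,0,0],[0,0,0],1],
    [[0,0,0],[0,0,0],1],
    [[0,0,0],[0,0,0],1],
    [[0,0,0],[0,0,0],1],
    [[0,0,0],[0,0,0],1],
  ],
  grip_force=45,
)

```text
clock: 12.12
ee_pos: [0.5104, -0.2752, 0.0632]
ee_rot: [0.258, 2.928, -0.028]
ft_force: [-1.5, 0.3, 3.4]
gripper_width: 0.0615
finger_force: 45.0
```

```bash
python3 st.py
```

```text
t 12.12 p [ 0.5104 -0.2752  0.0632] F [-1.5  0.3  3.4] w 0.0615 ff 45.0
yang 79.9 z [ 0.198 -0.037 -0.98 ] y [ 0.175  0.985 -0.001] q [ 0.65  0.89 -0.34  2.01  1.24  0.22  0.64]
```

carry_out(
  motion=[
    [[0,0,0.006],[0,0,0],1],
    [[0,0,0.01],[0,0,0],1],
    [[0,0,0.02],[0,0,0],1],
    [[0,0,0.03],[0,0,0],1],
    [[0,0,0.03],[0,0,0],1],
    [[0,0,0.03],[0,0,0],1],
    [[0,0,0.02],[0,0,0],1],
    [[0,0,0],[0,0,0],1],
  ],
)

```text
clock: 12.78
ee_pos: [0.5115, -0.2766, 0.2123]
ee_rot: [0.26, 2.924, -0.032]
ft_force: [0.9, 0.2, -2.7]
gripper_width: 0.0613
finger_force: 45.0
```

carry_out(
  motion=[
    [[0,0.02,0],[0.7,4.3,0],1],
    [[0,0.03,0],[0.8,4.3,0],1],
    [[0,0.03,0],[0.8,4.3,0],1],
    [[0,0.03,0],[0.8,4.3,0],1],
    [[0,0.03,0],[0.8,4.3,0],1],
    [[0,0.03,0],[0.8,4.3,0],1],
    [[0,0.03,0],[0.8,4.3,0],1],
    [[0,0.02,0],[0.8,4.3,0],1],
  ],
)

```text
clock: 13.45
ee_pos: [0.5094, -0.0527, 0.2075]
ee_rot: [-0.235, -2.719, -0.05]
ft_force: [0.4, 0.4, -3.9]
gripper_width: 0.0619
finger_force: 45.0
```

```bash
python3 st.py
```

```text
t 13.45 p [ 0.5094 -0.0527  0.2075] F [ 0.4  0.4 -3.9] w 0.0619 ff 45.0
yang 80.09 z [-0.396  0.07  -0.916] y [0.172 0.985 0.001] q [ 0.44  0.89 -0.78  1.56  0.43  1.32  0.96]
```

carry_out(
  motion=[
    [[0.007,0.03,0],[0,0,0],1],
    [[0.007,0.03,0],[0,0,0],1],
    [[0.007,0.03,0],[0,0,0],1],
    [[0.007,0.03,0],[0,0,0],1],
    [[0.007,0.03,0],[0,0,0],1],
    [[0.007,0.03,0],[0,0,0],1],
    [[0.007,0.03,0],[0,0,0],1],
    [[0.007,0.03,0],[0,0,0],1],
  ],
)

```text
clock: 14.12
ee_pos: [0.5659, 0.1845, 0.2061]
ee_rot: [-0.242, -2.722, -0.045]
ft_force: [-0.5, 0.3, -3.0]
gripper_width: 0.0619
finger_force: 45.0
```

carry_out(
  motion=[
    [[0.007,0.03,0],[0,0,0],1],
    [[0.007,0.03,0],[0,0,0],1],
    [[0.006,0.03,0],[0,0,0],1],
    [[0.002,0.02,-0.02],[0,0,0],1],
    [[0,0,-0.03],[0,0,0],1],
    [[0,0,-0.02],[0,0,0],1],
    [[0,0,0],[0,0,0],1],
    [[0,0,0],[0,0,0],1],
  ],
)

```text
clock: 14.78
ee_pos: [0.587, 0.2929, 0.1359]
ee_rot: [-0.241, -2.72, -0.045]
ft_force: [0.1, 0.4, -3.4]
gripper_width: 0.0613
finger_force: 45.0
```

```bash
python3 st.py; python3 - <<'E'
from h import *
s=snap('side'); i=s['color'][...,::-1]
f,cx,cy,E=cam(s); p=E@np.array([.5864,.2978,.09,1]); u,v=int(f*p[0]/p[2]+cx),int(f*p[1]/p[2]+cy); print(u,v,p[2])
u0=max(u-65,0); v0=max(v-60,0); cv2.imwrite('pics/side2.png',cv2.resize(i[v0:v0+110,u0:u0+130],None,fx=5,fy=5,interpolation=cv2.INTER_CUBIC))
E
```

```text
t 14.78 p [0.587  0.2929 0.1359] F [ 0.1  0.4 -3.4] w 0.0613 ff 45.0
yang 79.93 z [-0.394  0.066 -0.917] y [ 0.175  0.985 -0.004] q [-0.13  1.12 -0.74  1.15  0.37  1.35  0.63]
261 194 1.4616670338879274
```

View pics/side2.png

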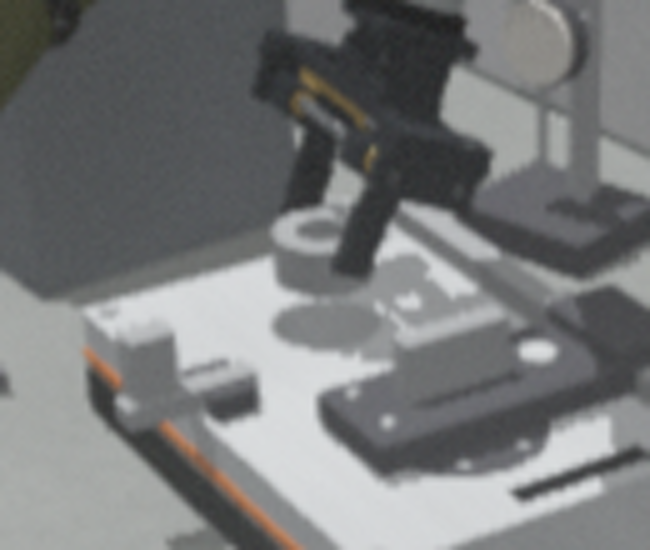

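The ring hangs flat, with its top centre at crop (318,230), above the well at crop (330,325). I'll check its offset by depth.

```bash
python3 - <<'E'
from h import *
s=load('side'); W=cloud(s)
print('ring top',ray(s,196+318/5,134+229/5,.143).round(4),'well',ray(s,196+330/5,134+325/5,.075).round(4))
v,u=np.mgrid[:480,:640]
m=(u>245)&(u<275)&(v>170)&(v<194)&(np.hypot(W[...,0]-.587,W[...,1]-.293)<.036)&(W[...,2]>.105)&(W[...,2]<.155)
P=W[m]; print(m.sum(),np.percentile(P,[2,98],axis=0).round(4))
t=m&(W[...,2]>.138)&(W[...,2]<.15); Q=W[t]; 
c=np.linalg.lstsq(np.c_[Q[:,:2]-[.587,.293],np.ones(len(Q))],Q[:,2],rcond=None)[0]; print(len(Q),'top plane slope deg',np.degrees(c[:2]).round(1),c[2].round(4),Q.min(0).round(4),Q.max(0).round(4))
E
```

```text
ring top [0.5797 0.2932 0.143 ] well [0.5849 0.2934 0.075 ]
210 [[0.5515 0.2622 0.1118]
 [0.6025 0.3258 0.1526]]
100 top plane slope deg [1.2 1.2] 0.1424 [0.5513 0.2621 0.1383] [0.6097 0.3269 0.1492]
```

carry_out(
  motion=[
    [[0.0025,0.004,0],[0,0,0],1],
    [[0,0,-0.012],[0,0,0],1],
    [[0,0,-0.012],[0,0,0],1],
    [[0,0,-0.006],[0,0,0],1],
    [[0,0,-0.003],[0,0,0],1],
    [[0,0,0],[0,0,0],1],
    [[0,0,0],[0,0,0],1],
  ],
)

```text
clock: 15.42
ee_pos: [0.5904, 0.2983, 0.1056]
ee_rot: [-0.24, -2.723, -0.051]
ft_force: [0.2, -0.4, -2.8]
gripper_width: 0.0615
finger_force: 45.0
```

```bash
python3 st.py; python3 - <<'E'
from h import *
s=snap('side'); i=s['color'][...,::-1]
a=cv2.resize(i[155:225,220:305],None,fx=8,fy=8,interpolation=cv2.INTER_CUBIC); cv2.imwrite('pics/side3.png',a)
E
```

```text
t 15.42 p [0.5904 0.2983 0.1056] F [ 0.2 -0.4 -2.8] w 0.0615 ff 45.0
yang 79.92 z [-0.392  0.07  -0.917] y [0.175 0.985 0.001] q [-0.14  1.16 -0.73  1.15  0.39  1.32  0.63]
```

View pics/side3.png

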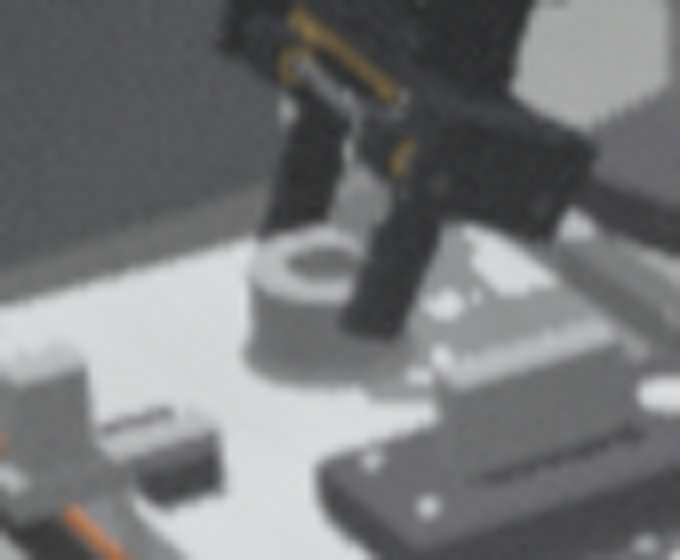

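The ring sits just above the well mouth (ring 250–400 across the crop, well rim showing at its foot). Lower with a force watch.

carry_out(
  motion=[
    [[-0.001,0,-0.003],[0,0,0],1],
    [[0,0,-0.003],[0,0,0],1],
    [[0,0,-0.003],[0,0,0],1],
    [[0,0,0],[0,0,0],1],
  ],
)

```text
clock: 15.8
ee_pos: [0.5892, 0.2979, 0.096]
ee_rot: [-0.24, -2.723, -0.05]
ft_force: [-0.2, 0.3, -4.1]
gripper_width: 0.0613
finger_force: 45.0
```

carry_out(
  motion=[
    [[0,0,-0.003],[0,0,0],1],
    [[0,0,-0.003],[0,0,0],1],
    [[0,0,-0.001],[0,0,0],1],
    [[0,0,0],[0,0,0],1],
  ],
)

```text
clock: 16.13
ee_pos: [0.5893, 0.2981, 0.0892]
ee_rot: [-0.24, -2.723, -0.05]
ft_force: [0.9, 0.4, -2.8]
gripper_width: 0.061
finger_force: 45.0
```

Inserted about 11 mm with no contact. Release, then rise.

carry_out(
  motion=[
    [[0,0,0],[0,0,0],-0.7],
    [[0,0,0],[0,0,0],-0.7],
    [[0,0,0],[0,0,0],-0.7],
    [[0,0,0],[0,0,0],-0.7],
    [[0,0,0.02],[0,0,0],-1],
    [[0.005,0,0.03],[0,0,0],-1],
    [[0.005,0,0.04],[0,0,0],-1],
    [[0,0,0.03],[0,0,0],-1],
  ],
)

```text
clock: 16.8
ee_pos: [0.6004, 0.2987, 0.2125]
ee_rot: [-0.241, -2.725, -0.054]
ft_force: [0.0, 0.1, 0.1]
gripper_width: 0.0881
finger_force: 0.0
```

carry_out(
  motion=[
    [[-0.01,-0.04,0],[-0.8,-4.3,0],-1],
    [[-0.01,-0.04,0],[-0.8,-4.3,0],-1],
    [[-0.01,-0.04,0],[-0.8,-4.3,0],-1],
    [[-0.01,-0.04,0],[-0.8,-4.3,0],-1],
    [[-0.01,-0.04,0],[-0.8,-4.3,0],-1],
    [[-0.01,-0.04,0],[-0.8,-4.3,0],-1],
    [[-0.01,-0.04,0],[-0.7,-4.0,0],-1],
    [[-0.01,-0.04,0],[-0.7,-4.0,0],-1],
  ],
)

```text
clock: 17.47
ee_pos: [0.5187, -0.023, 0.2109]
ee_rot: [0.259, 2.936, -0.027]
ft_force: [2.2, -2.5, -0.8]
gripper_width: 0.0883
finger_force: 0.0
```

```bash
python3 st.py; python3 - <<'E'
from h import *
s=snap('top'); i=s['color'][...,::-1]; W=cloud(s)
cv2.imwrite('pics/top3.png',cv2.resize(i[205:270,180:250],None,fx=8,fy=8,interpolation=cv2.INTER_CUBIC))
m=(np.hypot(W[...,0]-.5864,W[...,1]-.2978)<.04)&(W[...,2]<.068); P=W[m]; print(m.sum(),np.percentile(P[:,2],[5,25,50,75,95]).round(4))
t=m&(abs(W[...,2]-.052)<.009); Q=W[t]; c=np.linalg.lstsq(np.c_[Q[:,:2]-[.5864,.2978],np.ones(len(Q))],Q[:,2],rcond=None)[0]; print(len(Q),'tilt rad',c[:2].round(3),'z',c[2].round(4),((Q.min(0)+Q.max(0))/2).round(4))
E
```

```text
t 17.47 p [ 0.5187 -0.023   0.2109] F [ 2.2 -2.5 -0.8] w 0.0883 ff 0.0
yang 79.9 z [ 0.19  -0.035 -0.981] y [ 0.175  0.985 -0.001] q [ 0.29  0.59 -0.57  2.09  0.86  0.5   0.47]
465 [0.0173 0.0393 0.0498 0.0541 0.0607]
312 tilt rad [-0.007 -0.007] z 0.0517 [0.5902 0.3013 0.0519]
```

View pics/top3.png

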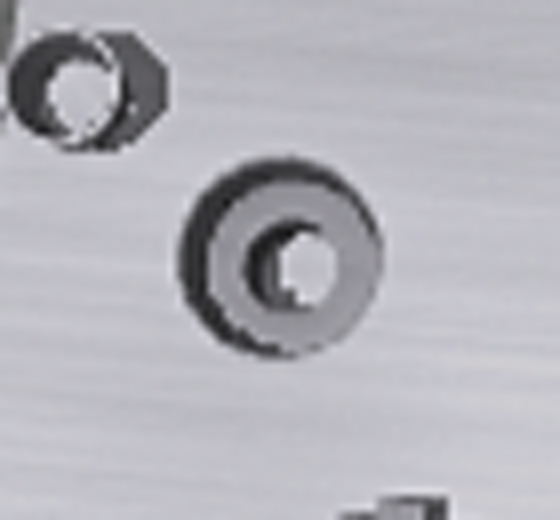

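The thick ring lies flat on the floor: top at 51.7 mm (52 expected), tilt under 0.01 rad, seen at crop (285,262) in the well. Now the thin ring.

carry_out(
  motion=[
    [[0.001,-0.021,0],[0,0,0],-0.72],
    [[0.001,-0.021,-0.01],[0,0,0],-0.72],
    [[0.001,-0.021,-0.016],[0,0,0],-0.72],
    [[0,-0.021,-0.02],[0,0,0],-0.72],
    [[0,-0.021,-0.025],[0,0,0],-0.72],
    [[0,-0.021,-0.025],[0,0,0],-0.72],
    [[0,0,0],[0,0,0],-0.72],
    [[0,0,0],[0,0,0],-0.72],
  ],
)

```text
clock: 18.18
ee_pos: [0.5221, -0.1481, 0.1131]
ee_rot: [0.262, 2.942, -0.029]
ft_force: [0.5, 0.7, 0.8]
gripper_width: 0.0757
finger_force: 0.0
```

```bash
python3 st.py
```

```text
t 18.18 p [ 0.5221 -0.1481  0.1131] F [0.5 0.7 0.8] w 0.0757 ff 0.0
yang 79.79 z [ 0.185 -0.036 -0.982] y [ 0.177  0.984 -0.003] q [ 0.4   0.77 -0.34  2.1   1.15  0.26  0.46]
```

carry_out(
  motion=[
    [[0.002,-0.002,-0.01],[0,0,0],-0.72],
    [[0.002,-0.001,-0.01],[0,0,0],-0.72],
    [[0.002,-0.001,-0.01],[0,0,0],-0.72],
    [[0.002,0,-0.01],[0,0,0],-0.72],
    [[0.002,0,-0.01],[0,0,0],-0.72],
    [[0.002,0,-0.0075],[0,0,0],-0.72],
    [[0,0,0],[0,0,0],-0.72],
    [[0,0,0],[0,0,0],-0.72],
  ],
)

```text
clock: 18.85
ee_pos: [0.5357, -0.1498, 0.0573]
ee_rot: [0.257, 2.938, -0.025]
ft_force: [-0.4, 0.5, 0.4]
gripper_width: 0.0762
finger_force: 0.0
```

```bash
python3 st.py
```

```text
t 18.85 p [ 0.5357 -0.1498  0.0573] F [-0.4  0.5  0.4] w 0.0762 ff 0.0
yang 80.0 z [ 0.189 -0.034 -0.981] y [ 0.174  0.985 -0.   ] q [ 0.28  0.87 -0.14  2.08  1.62  0.1  -0.02]
```

carry_out(
  motion=[
    [[-0.001,-0.0015,-0.0015],[0,0,0],-0.72],
    [[0,0,0],[0,0,0],1],
    [[0,0,0],[0,0,0],1],
    [[0,0,0],[0,0,0],1],
    [[0,0,0],[0,0,0],1],
    [[0,0,0],[0,0,0],1],
    [[0,0,0],[0,0,0],1],
  ],
  grip_force=45,
)

```text
clock: 19.43
ee_pos: [0.5338, -0.1526, 0.0554]
ee_rot: [0.259, 2.939, -0.027]
ft_force: [-1.2, 1.5, 6.9]
gripper_width: 0.0613
finger_force: 45.0
```

```bash
python3 st.py
```

```text
t 19.43 p [ 0.5338 -0.1526  0.0554] F [-1.2  1.5  6.9] w 0.0613 ff 45.0
yang 79.9 z [ 0.188 -0.035 -0.982] y [ 0.175  0.985 -0.001] q [ 0.29  0.88 -0.16  2.09  1.65  0.12 -0.04]
```

carry_out(
  motion=[
    [[0,0,0.006],[0,0,0],1],
    [[0,0,0.01],[0,0,0],1],
    [[0,0,0.02],[0,0,0],1],
    [[0,0,0.03],[0,0,0],1],
    [[0,0,0.03],[0,0,0],1],
    [[0,0,0.03],[0,0,0],1],
    [[0,0,0.03],[0,0,0],1],
    [[0,0,0],[0,0,0],1],
  ],
)

```text
clock: 20.1
ee_pos: [0.5358, -0.1538, 0.2129]
ee_rot: [0.261, 2.932, -0.03]
ft_force: [0.9, 1.5, -2.8]
gripper_width: 0.0611
finger_force: 45.0
```

carry_out(
  motion=[
    [[0,0.01,0],[0.7,4.3,0],1],
    [[0,0.02,0],[0.8,4.3,0],1],
    [[0,0.03,0],[0.8,4.3,0],1],
    [[0,0.03,0],[0.8,4.3,0],1],
    [[0,0.03,0],[0.8,4.3,0],1],
    [[0,0.03,0],[0.8,4.3,0],1],
    [[0,0.03,0],[0.8,4.3,0],1],
    [[0,0.02,0],[0.8,4.3,0],1],
  ],
)

```text
clock: 20.77
ee_pos: [0.5328, 0.0498, 0.2074]
ee_rot: [-0.234, -2.709, -0.051]
ft_force: [0.7, 0.1, -2.3]
gripper_width: 0.0611
finger_force: 45.0
```

```bash
python3 st.py
```

```text
t 20.77 p [0.5328 0.0498 0.2074] F [ 0.7  0.1 -2.3] w 0.0611 ff 45.0
yang 80.11 z [-0.405  0.071 -0.911] y [0.172 0.985 0.001] q [ 0.27  0.91 -0.77  1.49  0.37  1.33  0.85]
```

carry_out(
  motion=[
    [[0.006,0.028,0],[0,0,0],1],
    [[0.006,0.028,0],[0,0,0],1],
    [[0.006,0.028,0],[0,0,0],1],
    [[0.006,0.028,0],[0,0,0],1],
    [[0.006,0.028,0],[0,0,0],1],
    [[0.006,0.028,0],[0,0,0],1],
    [[0.006,0.028,0],[0,0,0],1],
    [[0.006,0.028,0],[0,0,0],1],
  ],
)

```text
clock: 21.43
ee_pos: [0.5814, 0.271, 0.2061]
ee_rot: [-0.24, -2.712, -0.046]
ft_force: [-0.6, -0.1, -2.0]
gripper_width: 0.0613
finger_force: 45.0
```

carry_out(
  motion=[
    [[0.005,0.022,0],[0,0,0],1],
    [[0,0,-0.02],[0,0,0],1],
    [[0,0,-0.03],[0,0,0],1],
    [[0,0,-0.03],[0,0,0],1],
    [[0,0,-0.015],[0,0,0],1],
    [[0,0,0],[0,0,0],1],
    [[0,0,0],[0,0,0],1],
  ],
)

```text
clock: 22.02
ee_pos: [0.586, 0.2922, 0.1122]
ee_rot: [-0.239, -2.711, -0.049]
ft_force: [0.1, 0.7, -1.1]
gripper_width: 0.0611
finger_force: 45.0
```

```bash
python3 st.py; python3 - <<'E'
from h import *
s=snap('side'); i=s['color'][...,::-1]
cv2.imwrite('pics/side4.png',cv2.resize(i[155:225,220:305],None,fx=8,fy=8,interpolation=cv2.INTER_CUBIC))
E
```

```text
t 22.02 p [0.586  0.2922 0.1122] F [ 0.1  0.7 -1.1] w 0.0611 ff 45.0
yang 79.94 z [-0.403  0.07  -0.913] y [ 0.175  0.985 -0.001] q [-0.14  1.15 -0.72  1.16  0.37  1.32  0.64]
```

View pics/side4.png

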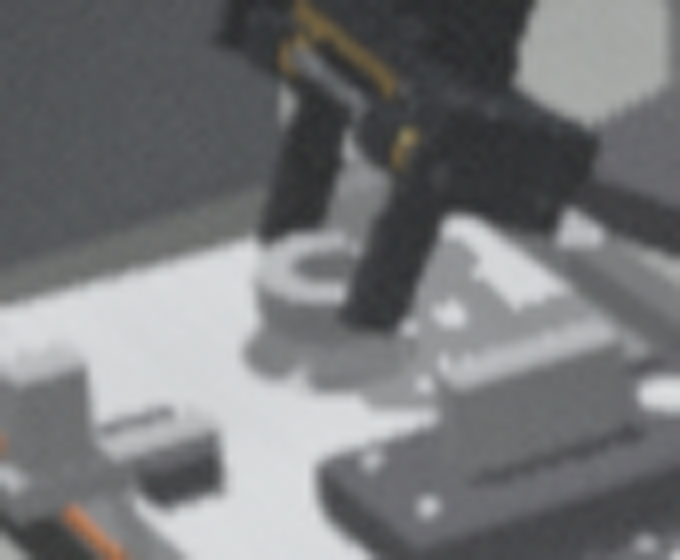

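The thin ring hangs flat just above the mouth at crop (315,290). Shift onto the axis and lower.

carry_out(
  motion=[
    [[0.002,0.0055,0],[0,0,0],1],
    [[0,0,-0.006],[0,0,0],1],
    [[0,0,-0.006],[0,0,0],1],
    [[0,0,-0.004],[0,0,0],1],
    [[0,0,-0.003],[0,0,0],1],
    [[0,0,-0.003],[0,0,0],1],
    [[0,0,0],[0,0,0],1],
    [[0,0,0],[0,0,0],1],
  ],
)

```text
clock: 22.73
ee_pos: [0.5885, 0.298, 0.0909]
ee_rot: [-0.239, -2.713, -0.051]
ft_force: [0.2, 0.3, -3.0]
gripper_width: 0.0605
finger_force: 45.0
```

carry_out(
  motion=[
    [[-0.0005,0,-0.002],[0,0,0],1],
    [[0,0,-0.001],[0,0,0],1],
    [[0,0,0],[0,0,0],1],
    [[0,0,0],[0,0,0],1],
  ],
)

```text
clock: 23.07
ee_pos: [0.588, 0.2981, 0.0881]
ee_rot: [-0.238, -2.713, -0.051]
ft_force: [0.1, 0.7, -1.9]
gripper_width: 0.0613
finger_force: 45.0
```

carry_out(
  motion=[
    [[0,0,0],[0,0,0],-0.7],
    [[0,0,0],[0,0,0],-0.7],
    [[0,0,0],[0,0,0],-0.7],
    [[0,0,0],[0,0,0],-0.7],
    [[0,0,0.02],[0,0,0],-0.8],
    [[0.005,0,0.03],[0,0,0],-1],
    [[0.005,0,0.04],[0,0,0],-1],
    [[0,0,0.03],[0,0,0],-1],
  ],
)

```text
clock: 23.73
ee_pos: [0.5989, 0.2984, 0.2108]
ee_rot: [-0.24, -2.714, -0.054]
ft_force: [0.6, -0.2, 1.2]
gripper_width: 0.0883
finger_force: 0.0
```

carry_out(
  motion=[
    [[-0.02,-0.04,0],[0,2,0],-1],
    [[-0.02,-0.04,0],[0,-2,0],-1],
    [[-0.02,-0.04,0],[0,-3,0],-1],
    [[-0.02,-0.04,0],[0,-3,0],-1],
    [[-0.02,-0.04,0],[0,-3,0],-1],
    [[-0.01,-0.04,0],[0,-3,0],-1],
    [[0,0,0],[0,0,0],-1],
    [[0,0,0],[0,0,0],-1],
  ],
)

```text
clock: 24.4
ee_pos: [0.494, 0.0686, 0.2086]
ee_rot: [-0.252, -2.921, -0.077]
ft_force: [0.5, 0.6, 0.6]
gripper_width: 0.088
finger_force: 0.0
```

```bash
python3 st.py; python3 lk.py; python3 - <<'E'
from h import *
s=load('top'); W=cloud(s); i=s['color'][...,::-1]
m=(np.hypot(W[...,0]-.5864,W[...,1]-.2978)<.030)&(W[...,2]>.062)&(W[...,2]<.082); Q=W[m]; c=np.linalg.lstsq(np.c_[Q[:,:2]-[.5864,.2978],np.ones(len(Q))],Q[:,2],rcond=None)[0]; print(len(Q),'tilt',c[:2].round(3),'z',c[2].round(4))
cv2.imwrite('pics/top5.png',cv2.resize(i[180:300,165:325],None,fx=5,fy=5,interpolation=cv2.INTER_CUBIC))
E
```

```text
t 24.4 p [0.494  0.0686 0.2086] F [0.5 0.6 0.6] w 0.088 ff 0.0
yang 79.93 z [-0.202  0.07  -0.977] y [0.175 0.984 0.034] q [ 0.28  0.76 -0.78  1.79  0.45  0.98  0.72]
lock 96 deck [-0.1542  0.0241  0.1349] world [0.4383 0.2572 0.1349]
handle 65 deck [ 0.0128 -0.071   0.139 ] world [0.5947 0.146  0.139 ]
268 tilt [ 0.003 -0.001] z 0.0718
```

View pics/top5.png

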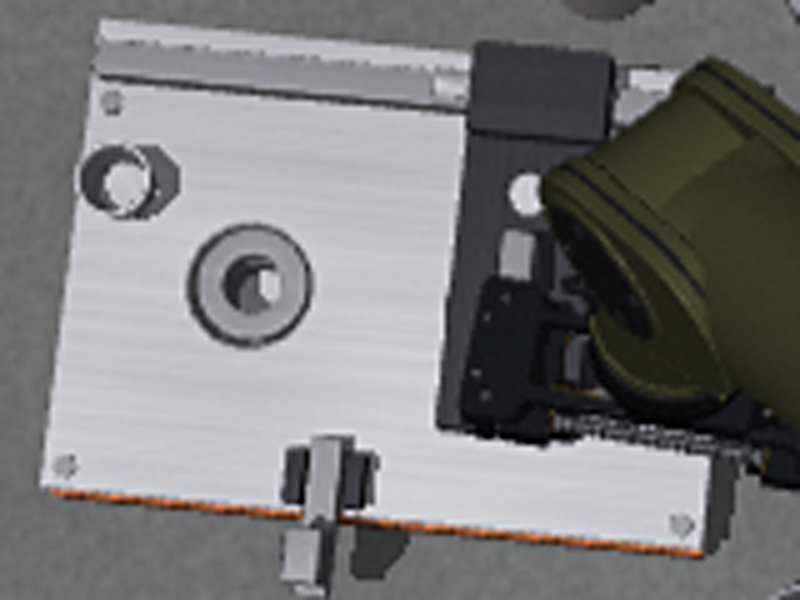

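The thin ring lies flat at 71.8 mm (72 expected), centred in the well at crop (250,285). The lock and beam are still where I left them, so I'm handing in.

```bash
python3 -c "
from bench import env
print(env.job_done())"
```

```text
the job is handed in; nothing more can be done
None
```

The job is handed in, with no verdict returned: by my measurements the lock bar is drawn about 42 mm (35 needed), the beam is at its far stop, and both rings lie flat in the well, thick below thin.

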